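Tip the heat sinks from the pouring tray into the empty picking bin

TASK

Take the steel tray of heat sinks out from under the magnifier by its grip, carry it without spilling, and with its lip held low over the empty one of the three picking bins tip it so that all five heat sinks slide into that bin. Then put the empty tray back flat on the mat with its front half under the lens, as it was, and let go. Do not bump the magnifier, spill any heat sink on the mat or disturb the dispenser, the solder reel, the flux jar and the screwdriver.

Things in the scene. Friction and masses are not known exactly. Their poses are not given: they have to be found in the camera images.
- tray: Pouring tray of bare steel sheet, 0.22 kg, loose on the mat. Origin: centre of the floor's underside; +x is the pouring direction, z up. Floor 2.5 mm thick; side and rear walls 22 mm high, 2.5 mm thick. From x = -75 mm (rear wall) to +30 mm it is 120 mm wide, then its sides draw in to a 92 mm wide open lip at x = +85 mm. A flat grip stands on the rear wall, leaning back.
- tray_grip (a point): Middle of the tray's black rubber-sleeved grip, at (-88, 0, 59) mm in the tray frame; axes parallel to the tray's. The grip is a flat tab 60 mm wide (along y) and 10 mm thick; it leans back, towards the tray's -x, by 15 degrees from vertical: its centre line runs from (-79, 0, 24) up to (-95, 0, 84) mm in the tray frame.
- tray_lip (a point): Middle of the tray's open pouring lip, on the floor's upper face, at (85, 0, 2.5) mm in the tray frame; axes parallel to the tray's. The five loose heat sinks lie in the rear 90 mm of the tray. They begin to slide when it is tipped lip-down by 26 to 36 degrees; 50 degrees empties it.
- tray_middle (a point): Point on the tray's floor at (40, 0, 2.5) mm in the tray frame, in its front half, the part that lies under the lens.
- bin: The empty one of three alike blue plastic picking bins side by side on a steel stand; fixed. Origin: centre of its underside, 4 mm above the mat; +x points from its low front to its back. Outside 160 mm (x) by 112 mm (y), walls and floor 3 mm. Back wall and rear 100 mm of the sides are 80 mm high; front wall 40 mm high; between them the sides slope down.
- bin_standoffs: Picking bin like the empty one but full of brass standoffs; fixed. Same frame and sizes as the empty bin. The bins stand 115 mm apart, in any order.
- bin_terminals: Picking bin like the empty one but full of grey terminal blocks; fixed. Same frame and sizes as the empty bin.
- lamp: Magnifier lamp, fixed: round white foot (radius 70 mm, at x = +245 mm in its own frame), grey gooseneck that rises to 310 mm above the foot and bends over towards -x to the ring-shaped head. Origin: on the mat, 65 mm in -x of the point under the lens centre, near the tray; z up.
- lens (a point): Centre of the underside of the magnifier's head: a horizontal white ring with a clear lens, 75 mm in radius over all, 30 mm thick, its underside 200 mm above the mat. It hangs over the front of the tray; the gooseneck joins its rim on the lamp's +x side.
- mat: Thin rubber bench mat, 2 mm thick, fixed, its upper face 2 mm above the bench top (z = 0.002). Everything stands on it.
- dispenser: White liquid dispenser with a steel push top, upright, 62 mm across, 115 mm high, loose; origin at the centre of its underside. Leave it alone.
- solder: Reel of solder wire standing on its flange, 60 mm across, 50 mm high, loose; origin at the centre of its underside. Leave it alone.
- flux_jar: Amber glass jar with a black lid and a blank label, upright, 48 mm across, 55 mm high, loose; origin at the centre of its underside. Leave it alone.
- screwdriver: Black-handled screwdriver lying on the mat along its own x (tip at +x), 170 mm long, 26 mm thick; origin at the middle of its length, on the mat. Leave it alone.
- sink0: One of the five loose heat sinks in the tray: black finned block 28 x 22 x 18 mm, 16 g; origin at its centre.
- sink1: One of the five loose heat sinks in the tray: black finned block 28 x 22 x 18 mm, 16 g; origin at its centre.
- sink2: One of the five loose heat sinks in the tray: black finned block 28 x 22 x 18 mm, 16 g; origin at its centre.
- sink3: One of the five loose heat sinks in the tray: black finned block 28 x 22 x 18 mm, 16 g; origin at its centre.
- sink4: One of the five loose heat sinks in the tray: black finned block 28 x 22 x 18 mm, 16 g; origin at its centre.
There are look-alikes about, which are no part of the job. What is shaped like the sink1 but blue is not meant.

How it is judged:
By the outcome, as a careful person would: the job done as asked, in the order asked, and still so for the second after the job is handed in, with the robot touching nothing.
It also fails if it takes over 67 s, if anything falls off the work surface, if the arm or the gripper's body presses on something with over 40 N, if the wrist force passes 120 N, or if a joint passes its speed limit or range.

ROBOT

A 7-joint arm with a two-finger parallel gripper is mounted at the origin on the work surface. World frame = base frame: x ahead of the robot, y to its left, z up, the work surface at z = 0. Lengths are in m, angles in rad, forces in N, time in s.
With the tool pointing down it reaches from about 0.4 to 0.85 m from the base axis. Payload 4.4 kg.
Tool frame: the origin (TCP) lies at the very end of the fingers, on their centre line; the grasp point (between the pads) lies 19 mm behind it; z points along the fingers, y is the direction in which the jaws open and shut (so a half turn about z gives the same grasp; the last joint's range is limited). The gripper opens to 94 mm and grips with 3 to 60 N. Pads are 16 mm wide; open, the fingers measure 119 mm over their backs; the gripper's body (75 mm by 177 mm) begins 78 mm behind the grasp point.
Start: joints at [-1.198, 0.628, 0.038, 1.517, -0.027, 0.996, -0.02], TCP at [0.276, 0.588, 0.205] pointing down, gripper open.
Joint ranges: [-3.06, 3.06], [-0.37, 2.12], [-1.25, 1.32], [0.18, 2.47], [-1.1, 4.24], [0.23, 1.98], [-2.94, 2.94]. Speed limits (rad/s): [2.57, 2.57, 3.14, 3.14, 3.14, 3.14, 3.14].

INTERFACE

Orientations are given as [roll, pitch, yaw] about the fixed x, y, z axes, in that order (R = Rz(yaw) Ry(pitch) Rx(roll)).
In Python, from station import bot gives the robot as it stands.
- The arm moves only by the tool play_rows, never from a script. Its argument "moves" is one flat list of numbers, 6 for each row, row after row: the shift along the world's x, y, z in mm, then the turn, a rotation vector about the world's x, y, z in degrees. In form: [tx, ty, tz, wx, wy, wz, tx, ty, tz, wx, wy, wz, ...]. A call has 1 to 5 rows; each row is the pose to reach, as a shift and turn from the pose commanded when the call began; what a row does not reach only later rows make up. A row lasts 1/8 s, in which the tool goes at most 62.5 mm and 10.7 degrees, less where a joint would pass 70% of its speed; a pose out of reach is approached as far as the arm can. A call with a gripper value outside its range is refused whole. "fingers" is the finger opening in mm, from 0 to 94, set as the call begins (left out, the last holds). The fingers move at their own pace and stop on an object; "squeeze" is the grip in N (left out, the last holds). Time passes only in rows, so rows that repeat a pose let the fingers close. It gives the time, the measured TCP pose, the force and the opening at its end, in the units of the state.
- bot.get_obs(): the state, without advancing time (a new reading comes with each control period).
- bot.read_camera(name): name is "scene" or "top" or "wrist"; returns the picture (480x640x3 uint8, blue, green, red); there is no depth.
- bot.camera_info(name): a dict with "mtx" (3x3 intrinsics, pixels), "R" (3x3) and "t" (3): a world point X has camera coordinates R X + t; the wrist camera has in their place "tool_from_camera" (4x4, takes a point from camera to tool coordinates, whose origin is the TCP and whose axes are the flange's). Camera axes: x right, y down, z forward; pixel columns grow to the right and rows downward; lengths in m; the calibration is good to about 2 mm. The wrist camera is an equidistant fisheye: a pixel r from the principal point sees the ray r / f radians off the axis. A picture is of the moment at which its call begins: read the wrist's pose just before it. camera_info takes no time and is no camera call.
- bot.job_done(): hands the job in, once; it reports no verdict.
Trained networks look in the newest picture that a camera, given by its name, has taken for a name from the list of things; names that differ only in an ending like _2 or _b are one class to them, and where a whole thing is asked for, a point or a joint stands for the part that bears it (a point fixed in the world has none). Each returns a list of dicts, best first, with "p" (0 to 1); they miss things now and then, are a little off and sometimes report something else, mostly with a low value. They report only what shows in the picture. A call takes as long as a camera call. They do not tell look-alikes from the thing itself.
- bot.find_in(camera, target): "point" ([x, y, z] in m, in world coordinates, good to about 4 mm: the middle of the surface that is visible of it).
- bot.trace(camera, target): "region" (480x640 bool, what is visible of it).
The state is a dict: "t": time; "joint_pos": joint angles; "joint_vel": joint speeds; "joint_efforts": joint torques, N m; "ee_pos": TCP position; "tcp_rot": TCP orientation; "force": force on the tool from outside, world axes, zero at the start; "ft_torque": the same for the moment, N m; "grip_width": finger opening in m.
Only numpy, scipy, OpenCV 4.12 (cv2) and the standard library are available. Lean on these libraries where they do the work, as an engineer would, in place of code of your own. Each camera call takes 0.05 s, during which the arm holds its last target. There are 200 camera calls.

## Working session

There is one attempt and no reset: what is moved stays moved. The work goes in short steps, Python scripts to look and compute and a tool call to move; the robot and the scene stay as the last step left them, time stands still between calls to the robot, and variables do not carry over. Pictures are saved under pics/ and viewed, about 8 in all and at most 12, crops included, and the job is handed in when it is done.

Besides the shell and the picture viewer there is one more tool, called after "Request:" as a command line: name --argument value ..., lists and objects as JSON in quotes. play_rows: Moves the arm, as the interface text tells. Its arguments: {"type":"object","properties":{"moves":{"type":"array","items":{"type":"number"}},"fingers":{"type":"number"},"squeeze":{"type":"number"}},"required":["moves"]}

```bash
ls; mkdir -p pics; python3 - <<'E'
from station import bot
import cv2,numpy as np
o=bot.get_obs();print(o)
for c in("scene","top"):
    cv2.imwrite(f"pics/{c}0.png",bot.read_camera(c))
    i=bot.camera_info(c);print(c,i)
    for n in("tray","tray_grip","tray_lip","bin","bin_standoffs","bin_terminals","lamp","lens","sink0","dispenser","solder","flux_jar","screwdriver"):
        print(n,[(np.round(d["point"],3).tolist(),round(d["p"],2)) for d in bot.find_in(c,n)])
E
```

```text
pics
{'t': 0.0, 'joint_pos': array([-1.19779373,  0.62933024,  0.03846404,  1.51831336, -0.02704072,
        0.9962977 , -0.02000198]), 'joint_vel': array([ 5.05260903e-04, -6.10350608e-04, -4.35305197e-05, -1.18577927e-03,
        1.15537284e-03, -2.40946986e-03,  9.22269032e-04]), 'joint_efforts': array([ 1.50143828e-04, -5.49728644e+01,  1.14389677e+00, -1.86633664e+01,
       -5.21527778e-02,  2.33568787e-02,  1.57181571e-04]), 'ee_pos': array([0.27585759, 0.58785259, 0.20458229]), 'tcp_rot': array([-3.13976227e+00,  1.03695424e-06,  2.70274928e+00]), 'force': array([-0.4831194 , -0.2658279 , -0.65539518]), 'ft_torque': array([ 0.0252947 , -0.00243821, -0.00221528]), 'grip_width': 0.09399959903261763}
scene {'mtx': array([[479.10966621,   0.        , 322.27650997],
       [  0.        , 479.10966621, 242.67713506],
       [  0.        ,   0.        ,   1.        ]]), 'R': array([[ 0.86681494,  0.49813081,  0.02230602],
       [ 0.31224584, -0.50738499, -0.80315814],
       [-0.38876008,  0.70315444, -0.59534816]]), 't': array([-0.52825096, -0.07796238,  1.291395  ])}
tray [([0.64
[... 1093 characters left out ...]
.205, 0.005], 0.96)]
tray_grip [([0.622, -0.203, 0.002], 0.84)]
tray_lip [([0.62, -0.202, 0.002], 0.7)]
bin [([0.673, 0.108, 0.009], 0.95)]
bin_standoffs []
bin_terminals [([0.642, 0.218, 0.048], 0.7), ([0.533, 0.001, 0.001], 0.37)]
lamp [([0.724, -0.196, 0.218], 0.8)]
lens [([0.724, -0.194, 0.216], 0.81), ([0.591, -0.219, 0.017], 0.36)]
sink0 [([0.625, -0.186, 0.02], 0.67), ([0.6, -0.256, 0.014], 0.61), ([0.593, -0.22, 0.019], 0.55), ([0.636, -0.228, 0.011], 0.51)]
dispenser [([0.494, -0.342, 0.092], 0.86), ([0.619, -0.203, 0.003], 0.4)]
solder [([0.493, -0.069, 0.053], 0.7)]
flux_jar [([0.662, -0.064, 0.057], 0.68)]
screwdriver [([0.48, 0.158, 0.024], 0.65), ([0.723, -0.196, 0.219], 0.55)]
```

View pics/scene0.png

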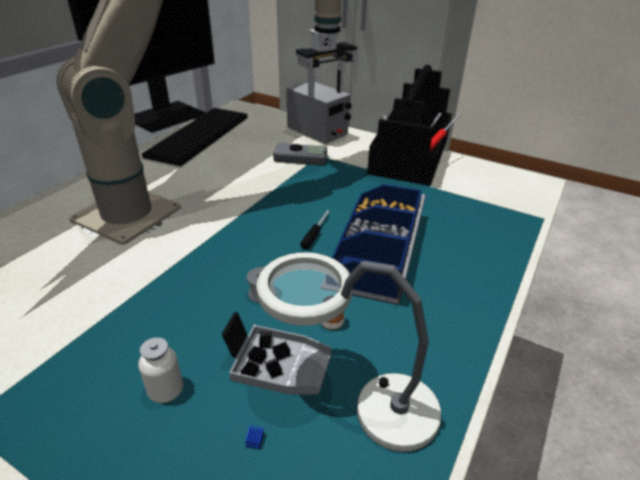

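View pics/top0.png

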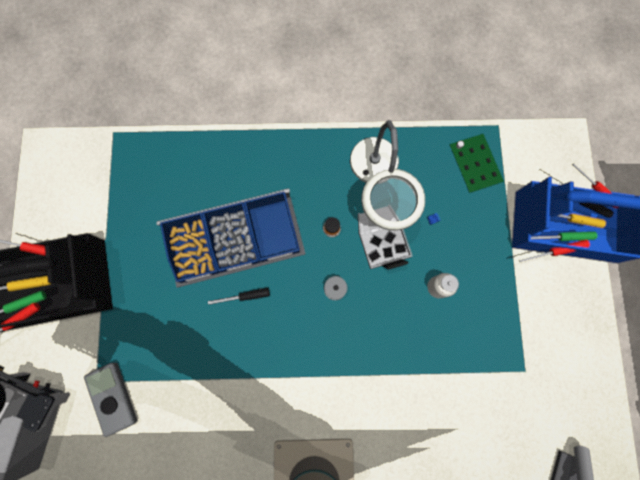

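Scene view: the tray with five black sinks is at (280,358) and its grip at (234,335). The empty bin is at (373,265), nearest the lens, with terminals at (380,225) and standoffs at (388,203). Look-alikes are the blue block at scene (255,437) / top (433,218), which isn't meant, and the blue tool box at top (575,220), which isn't a picking bin. Next I'll fit the poses from silhouettes in both views.

```bash
cat > h.py <<'E'
from station import bot
import cv2,numpy as np
from scipy.optimize import minimize
from scipy.spatial.transform import Rotation as Ro
C={c:bot.camera_info(c) for c in("scene","top")}
def proj(c,P):
    q=np.asarray(P)@C[c]["R"].T+C[c]["t"];q=q@C[c]["mtx"].T
    return q[:,:2]/q[:,2:]
def place(p,P,z): # p x,y,yaw
    return Ro.from_euler("z",p[2]).apply(np.asarray(P)/1000.)+[p[0],p[1],z]
def box(x0,x1,y0,y1,z0,z1): return [(x,y,z) for x in(x0,x1) for y in(y0,y1) for z in(z0,z1)]
def cyl(x,r,z0,z1): return [(x+r*np.cos(a),r*np.sin(a),z) for a in np.linspace(0,6.28,40) for z in(z0,z1)]
TRAY=[[(x,y,z) for x,w,h in((-75,60,22),(30,60,22),(85,46,22)) for y in(-w,w) for z in(0,h)],
      [(x+s,y,z) for x,z in((-79,24),(-95,84)) for y in(-30,30) for s in(-5,5)]]
BIN=[[(x,y,z) for y in(-56,56) for x,z in((-80,0),(80,0),(-80,40),(-20,80),(80,80))]]
LAMP=[cyl(65,75,200,230),cyl(245,70,0,15)]
def sil(c,parts,p,z):
    m=np.zeros((480,640),np.uint8)
    for P in parts:
        h=cv2.convexHull(proj(c,place(p,P,z)).astype(np.float32))
        cv2.fillConvexPoly(m,np.round(h*16).astype(np.int32),1,shift=4)
    return m>0
def fit(masks,ign,parts,p0,z):
    def f(p):
        s=0
        for c in masks:
            a=sil(c,parts,p,z)&~ign[c];b=masks[c]&~ign[c]
            s+=1-(a&b).sum()/max(1,(a|b).sum())
        return s
    best=None
    for dy in(0,-.2,.2):
        q=np.array(p0)+[0,0,dy]
        r=minimize(f,q,method="Nelder-Mead",options=dict(initial_simplex=[q,q+[.015,0,0],q+[0,.015,0],q+[0,0,.12]],xatol=2e-4,fatol=1e-5))
        if best is None or r.fun<best.fun: best=r
    return best.x,best.fun
E
python3 - <<'E'
from h import *
im={};M={}
for c in C:
    im[c]=bot.read_camera(c)
    for n in("tray","bin","lamp","bin_terminals","flux_jar"):
        t=bot.trace(c,n)
        m=t[0]["region"] if t else np.zeros((480,640),bool)
        M[n,c]=m;print(c,n,m.sum(),[round(d["p"],2) for d in t])
fill=lambda m:cv2.morphologyEx(m.astype(np.uint8),cv2.MORPH_CLOSE,np.ones((15,15)))>0
no={c:np.zeros((480,640),bool) for c in C}
lampd={c:cv2.dilate(fill(M["lamp",c]).astype(np.uint8),np.ones((5,5)))>0 for c in C}
S={}
S["tray"]=fit({c:fill(M["tray",c]) for c in C},lampd,TRAY,[.64,-.205,0.1],.002)
S["bin"]=fit({c:fill(M["bin",c]) for c in C},{c:fill(M["bin_terminals",c])|lampd[c] for c in C},BIN,[.67,.12,.2],.006)
# lamp: ignore gooseneck by opening
op={c:cv2.morphologyEx(fill(M["lamp",c]).astype(np.uint8),cv2.MORPH_OPEN,np.ones((19,19)))>0 for c in C}
S["lamp"]=fit(op,no,LAMP,[.66,-.2,.1],.002)
out=[]
for n,P,z in(("tray",TRAY,.002),("bin",BIN,.006),("lamp",LAMP,.002)):
    p,f=S[n];print(n,np.round(p,4),np.degrees(p[2]),f)
    for c in C:
        for Q in P:
            h=cv2.convexHull(proj(c,place(p,Q,z)).astype(np.float32));cv2.polylines(im[c],[h.astype(np.int32)],1,(0,255,255))
        cs,_=cv2.findContours(M[n,c].astype(np.uint8),0,2);cv2.drawContours(im[c],cs,-1,(0,0,255),1)
p=S["lamp"][0];t=S["tray"][0]
l=place(p,[(65,0,200)],.002)[0];print("lens",l,"in tray",Ro.from_euler("z",-t[2]).apply(l-[t[0],t[1],.002]))
a=cv2.resize(im["scene"][170:460,210:460],None,fx=1.6,fy=1.6);b=cv2.resize(im["top"][100:320,140:460],None,fx=1.2,fy=1.2)
o=np.zeros((max(len(a),len(b)),a.shape[1]+b.shape[1],3),np.uint8);o[:len(a),:a.shape[1]]=a;o[:len(b),a.shape[1]:]=b
cv2.imwrite("pics/fit.png",o);np.savez("S.npz",**{k:v[0] for k,v in S.items()})
E
```

```text
scene tray 4754 [0.87]
scene bin 3005 [0.84]
scene lamp 12348 [0.59]
scene bin_terminals 1757 [0.57]
scene flux_jar 238 [0.77]
top tray 1461 [0.62, 0.31]
top bin 2696 [0.79]
top lamp 4812 [0.97]
top bin_terminals 2749 [0.61]
top flux_jar 269 [0.57]
tray [ 0.6398 -0.2078  0.2704] 15.490295741231213 0.1162139857872998
bin [0.665  0.1022 0.2094] 11.99525967175473 0.04258771367064429
lamp [ 0.6239 -0.2031  0.0394] 2.2591601275403255 0.18187177535646526
lens [ 0.688881   -0.20051459  0.202     ] in tray [ 0.04926383 -0.00610036  0.2       ]
```

View pics/fit.png

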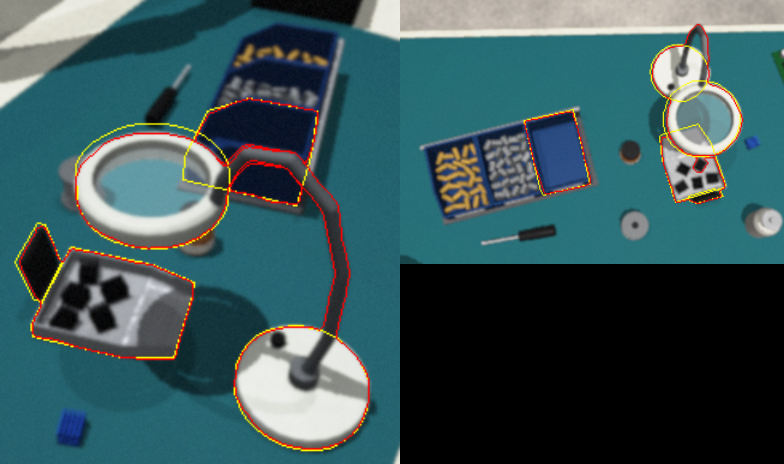

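```bash
cat >> h.py <<'E'
def tool_target(pos,yaw,tip=0,back=0,along=0):
    """tray origin pos (m), yaw, tip lip-down deg; tool shifted back (mm, -tool y) and retracted (mm, -tool z)"""
    Rt=Ro.from_euler("ZY",[yaw,np.radians(tip)])
    z=np.array([16,0,-60.])/np.hypot(16,60);x=np.array([0,1.,0]);y=np.cross(z,x)
    g=np.array([-87,0,54])+19*z-back*y-along*z
    return np.array(pos)+Rt.apply(g/1000), Rt*Ro.from_matrix(np.c_[x,y,z])
def delta(T,name=""):
    o=bot.get_obs();R=Ro.from_euler("xyz",o["tcp_rot"])
    d=(T[0]-o["ee_pos"])*1000;w=np.degrees((T[1]*R.inv()).as_rotvec())
    print(name,"d",np.round(d,1),"w",np.round(w,2),"target",np.round(T[0],3));return d,w
E
sed -i 's/\[-87,0,54\]/[-88,0,59]/' h.py
python3 - <<'E'
from h import *
S=np.load("S.npz");t=S["tray"]
print(bot.camera_info("wrist")["tool_from_camera"])
P=[t[0],t[1],.002]
delta(tool_target(P,t[2],0,9,110),"pre");delta(tool_target(P,t[2],0,9,0),"grasp")
E
```

```text
[[ 6.85152968e-04 -9.71965115e-01 -2.35124107e-01  6.78500160e-02]
 [ 9.99999096e-01  9.37895448e-04 -9.63105444e-04 -1.10548747e-04]
 [ 1.15662672e-03 -2.35123235e-01  9.71964879e-01 -1.79209310e-01]
 [ 0.00000000e+00  0.00000000e+00  0.00000000e+00  1.00000000e+00]]
pre d [ 247.9 -828.3  -58.9] w [  9.93 -11.77 -49.08] target [ 0.524 -0.24   0.147]
grasp d [ 275.2 -820.8 -165.1] w [  9.93 -11.77 -49.08] target [ 0.551 -0.232  0.04 ]
```

Request:
play_rows --moves '[10,-30,5,0.6,-0.7,-3,25,-80,5,1.2,-1.4,-6,40,-132,5,1.8,-2.1,-9,56,-184,5,2.4,-2.8,-12,71,-236,5,3,-3.5,-15]' --fingers 60 --squeeze 50

```text
t: 2.62
ee_pos: [0.3477, 0.3509, 0.2108]
tcp_rot: [3.063, 0.023, 2.438]
force: [1.1, -0.1, 0.7]
grip_width: 0.06
```

Request:
play_rows --moves '[15,-52,0,0.6,-0.7,-3,31,-104,0,1.2,-1.4,-6,46,-156,0,1.8,-2.1,-9,62,-208,0,2.4,-2.8,-12,77,-260,0,3,-3.5,-15]'

```text
t: 3.25
ee_pos: [0.4248, 0.0909, 0.211]
tcp_rot: [2.983, 0.026, 2.175]
force: [-0.5, 0.8, -0.2]
grip_width: 0.0601
```

Request:
play_rows --moves '[15,-52,0,0.6,-0.7,-3,31,-104,0,1.2,-1.4,-6,46,-156,0,1.8,-2.1,-9,57,-190,0,2.4,-2.8,-12,65,-220,0,3,-3.5,-15]'

```text
t: 3.88
ee_pos: [0.4896, -0.1294, 0.2107]
tcp_rot: [2.905, 0.007, 1.91]
force: [-0.1, 0.6, -0.6]
grip_width: 0.06
```

```bash
python3 - <<'E'
from h import *
S=np.load("S.npz");t=S["tray"]
P=[t[0],t[1],.002]
delta(tool_target(P,t[2],0,9,110),"pre");delta(tool_target(P,t[2],0,9,0),"grasp")
o=bot.get_obs();print(o["t"],o["joint_pos"],o["grip_width"])
W=bot.read_camera("wrist")
cv2.imwrite("pics/w1.png",W)
E
```

```text
pre d [  34.4 -110.4  -64.1] w [ 0.8  -1.21 -3.93] target [ 0.524 -0.24   0.147]
grasp d [  61.7 -102.9 -170.4] w [ 0.8  -1.21 -3.93] target [ 0.551 -0.232  0.04 ]
3.875 [ 0.14092509  0.33997426  0.2135487   2.09594173 -0.40796699  0.55914825
  1.00649559] 0.060018568491631494
```

View pics/w1.png

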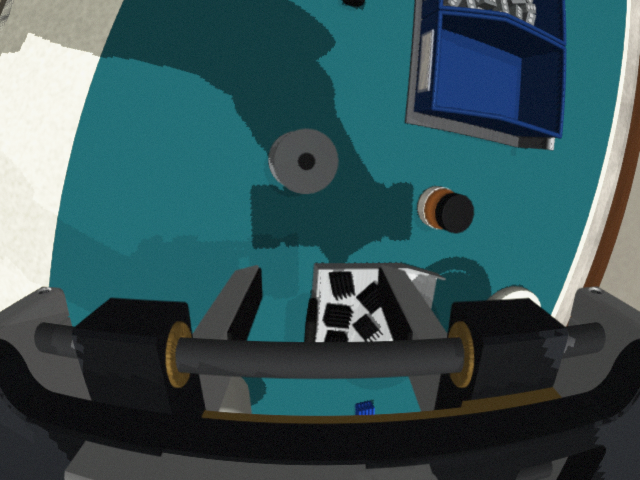

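Wrist view: the sinks are in the tray at (345,305), the fingers at (255,300) and (415,300), and the solder reel at (305,160) is clear.

Request:
play_rows --moves '[6,-25,0,0.2,-0.3,-1,12,-55,0,0.4,-0.6,-2,22,-85,-10,0.6,-0.9,-3,28,-103,-30,0.8,-1.2,-3.9,34,-110,-60,0.8,-1.2,-3.9]'

```text
t: 4.55
ee_pos: [0.524, -0.2392, 0.1507]
tcp_rot: [2.881, 0.002, 1.843]
force: [-0.3, -1.0, -0.5]
grip_width: 0.0598
```

```bash
cat >> h.py <<'E'
def wproj(P):
    o=bot.get_obs();i=bot.camera_info("wrist");X=np.linalg.inv(i["tool_from_camera"])
    q=Ro.from_euler("xyz",o["tcp_rot"]).inv().apply(np.asarray(P)-o["ee_pos"])@X[:3,:3].T+X[:3,3]
    th=np.arctan2(np.hypot(q[:,0],q[:,1]),q[:,2]);u=q[:,:2]/np.linalg.norm(q[:,:2],axis=1)[:,None]
    K=i["mtx"];return u*th[:,None]*[K[0,0],K[1,1]]+K[:2,2]
E
python3 - <<'E'
from h import *
S=np.load("S.npz");t=S["tray"]
P=[t[0],t[1],.002]
delta(tool_target(P,t[2],0,9,110),"pre");delta(tool_target(P,t[2],0,9,0),"grasp")
W=bot.read_camera("wrist")
for Q in TRAY:
    for p in wproj(place(t,Q,.002)): cv2.circle(W,tuple(int(v) for v in p),2,(0,255,255),-1)
cv2.imwrite("pics/w2.png",cv2.resize(W[180:400,180:480],None,fx=2,fy=2))
c=bot.read_camera("scene");cv2.imwrite("pics/s2.png",cv2.resize(c[170:430,150:450],None,fx=2,fy=2))
E
```

```text
pre d [ 0.  -0.6 -4.1] w [ 0.11  0.05 -0.12] target [ 0.524 -0.24   0.147]
grasp d [  27.3    6.9 -110.4] w [ 0.11  0.05 -0.12] target [ 0.551 -0.232  0.04 ]
```

View pics/w2.png

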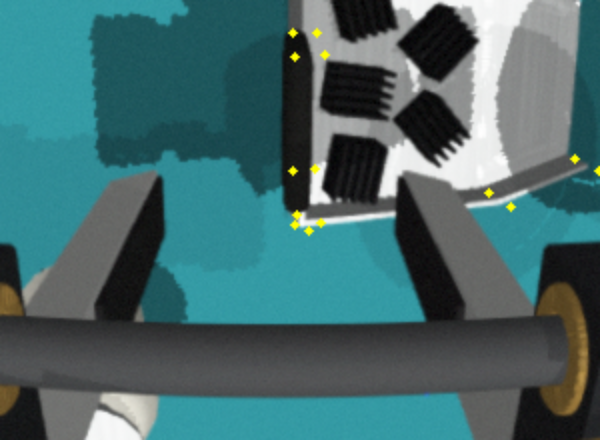

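View pics/s2.png

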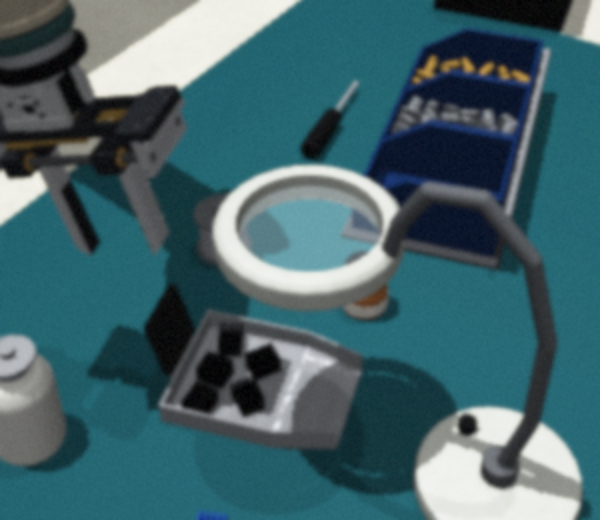

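The overlay agrees to about 2 mm: the grip spans y 33 to 210 at x 285 to 312 in the wrist crop, and the scene crop shows a clear path behind the ring. Now descending along the tab.

Request:
play_rows --moves '[4,1,-16,0,0,0,8,2,-33,0,0,0,12,3,-50,0,0,0,16,4,-65,0,0,0,18,4.5,-73,0,0,0]'

```text
t: 5.28
ee_pos: [0.5412, -0.2326, 0.0765]
tcp_rot: [2.883, -0.001, 1.845]
force: [0.2, -0.7, 0.3]
grip_width: 0.0599
```

Request:
play_rows --moves '[2.5,0.5,-10,0,0,0,5,1,-20,0,0,0,7.5,2,-30,0,0,0,9,2,-37,0,0,0,9,2,-37,0,0,0]'

```text
t: 5.9
ee_pos: [0.5499, -0.2309, 0.0399]
tcp_rot: [2.883, -0.001, 1.845]
force: [-0.3, 1.0, 0.5]
grip_width: 0.06
```

```bash
python3 - <<'E'
from h import *
S=np.load("S.npz");t=S["tray"]
P=[t[0],t[1],.002]
delta(tool_target(P,t[2],0,9,0),"grasp")
print(bot.get_obs()["force"])
c=bot.read_camera("scene");cv2.imwrite("pics/s3.png",cv2.resize(c[190:430,180:420],None,fx=2.4,fy=2.4))
E
```

```text
grasp d [ 1.4 -1.4  0.5] w [-0.03 -0.12 -0.2 ] target [ 0.551 -0.232  0.04 ]
[-0.27261633  1.03119055  0.50439552]
```

View pics/s3.png

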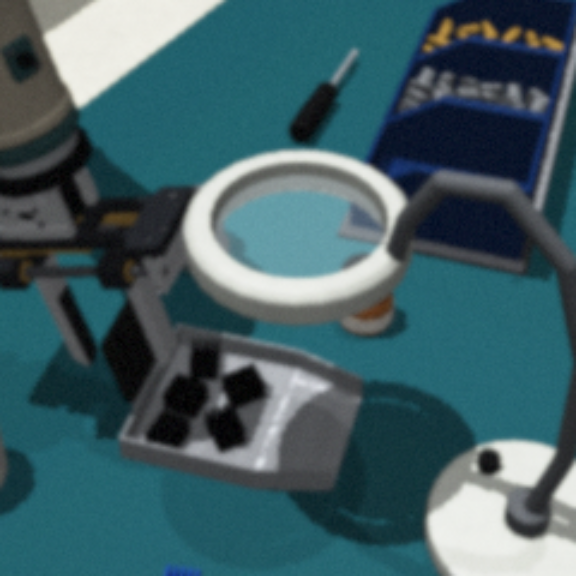

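The fingers straddle the grip at (130,350) in the crop, and the body is just behind the ring with no contact. Closing.

Request:
play_rows --moves '[0,0,0,0,0,0,0,0,0,0,0,0,0,0,0,0,0,0]' --fingers 20 --squeeze 10

```text
t: 6.32
ee_pos: [0.5503, -0.2311, 0.0407]
tcp_rot: [2.882, 0.0, 1.845]
force: [0.5, 0.8, -0.1]
grip_width: 0.0336
```

Request:
play_rows --moves '[0,0,0,0,0,0,0,0,0,0,0,0,0,0,0,0,0,0]' --fingers 0 --squeeze 15

```text
t: 6.7
ee_pos: [0.5542, -0.2308, 0.0426]
tcp_rot: [2.876, 0.003, 1.846]
force: [6.0, 2.6, 8.0]
grip_width: 0.0097
```

Request:
play_rows --moves '[0,0,0,0,0,0,0,0,0,0,0,0,0,0,0,0,0,0]' --fingers 0 --squeeze 55

```text
t: 7.08
ee_pos: [0.5541, -0.2309, 0.0426]
tcp_rot: [2.876, 0.003, 1.846]
force: [5.6, 2.4, 7.0]
grip_width: 0.0097
```

Request:
play_rows --moves '[-2,-0.5,3,0,0,0,-6,-2,8,0,0,0,-13,-4,14,0,0,0,-22,-6,22,0,0,0,-32,-9,30,0,0,0]'

```text
t: 7.7
ee_pos: [0.5171, -0.2403, 0.0709]
tcp_rot: [2.883, -0.0, 1.844]
force: [-0.4, -0.6, -1.8]
grip_width: 0.0096
```

```bash
python3 - <<'E'
from h import *
o=bot.get_obs();print(o["ee_pos"],o["tcp_rot"],o["force"],o["ft_torque"],o["grip_width"])
W=bot.read_camera("wrist")[180:400,180:480]
c=bot.read_camera("scene")[190:430,160:420]
cv2.imwrite("pics/s4.png",np.hstack([cv2.resize(c,(400,370)),cv2.resize(W,(400,370))]))
E
```

```text
[ 0.51707577 -0.2402777   0.07093106] [ 2.88275256e+00 -4.58022313e-04  1.84449126e+00] [-0.37139773 -0.56666422 -1.82201047] [-0.24031297  0.61861145  0.02825563] 0.009634109563876277
```

View pics/s4.png

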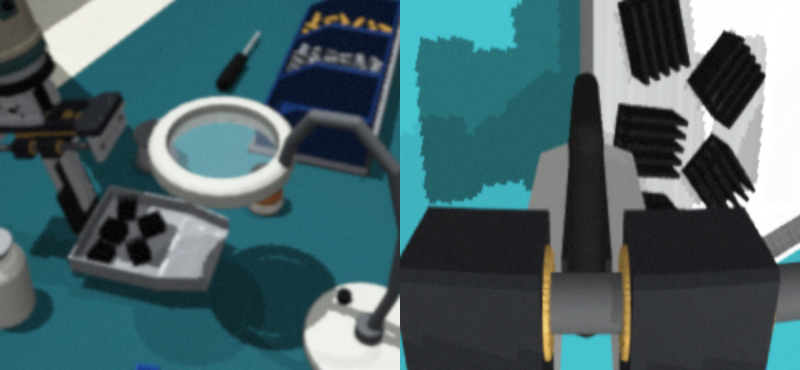

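The tray is level in the grip with all five sinks aboard. Planning the carry and pour.

```bash
cat >> h.py <<'E'
def pour(b,tip,lx,lz,ly=0):
    yaw=b[2];Rt=Ro.from_euler("ZY",[yaw,np.radians(tip)])
    lip=np.array([b[0],b[1],0])+Ro.from_euler("z",yaw).apply([lx,ly,0]);lip[2]=lz
    return tool_target(lip-Rt.apply([.085,0,.0025]),yaw,tip)
E
python3 - <<'E'
from h import *
b=np.load("S.npz")["bin"];pr=None
for tip,lx,lz in((0,-.02,.135),(12,-.02,.11),(24,-.02,.09),(36,-.02,.078),(48,-.02,.075),(56,-.02,.075)):
    T=pour(b,tip,lx,lz)
    if pr is None: delta(T,"start")
    else: print(tip,np.round((T[0]-pr[0])*1000,1),np.round(np.degrees((T[1]*pr[1].inv()).as_rotvec()),1),np.round(T[0],3))
    pr=T
E
```

```text
start d [-35.9 304.4 101.7] w [ 0.06 -0.07 -3.58] target [0.481 0.063 0.173]
12 [11.4  2.4  9.1] [-2.5 11.7 -0. ] [0.492 0.066 0.182]
24 [18.   3.8 11. ] [-2.5 11.7  0. ] [0.51  0.069 0.193]
36 [23.9  5.1 14.4] [-2.5 11.7 -0. ] [0.534 0.074 0.208]
48 [28.8  6.1 17.8] [-2.5 11.7 -0. ] [0.563 0.081 0.225]
56 [21.3  4.5 10.2] [-1.7  7.8  0. ] [0.584 0.085 0.236]
```

Request:
play_rows --moves '[-8,-2,12,0,0,0,-18,-5,30,0,0,0,-28,-7,50,0,0,0,-36,-8,70,0,0,0,-40,-8,85,0,0,0]'

```text
t: 8.43
ee_pos: [0.4777, -0.2482, 0.1568]
tcp_rot: [2.882, 0.0, 1.845]
force: [0.8, 0.0, -3.2]
grip_width: 0.0099
```

Request:
play_rows --moves '[0,4,10,0,0,0,0,14,16,0,0,0,0,30,16,0,0,-0.3,0,50,16,0,0,-0.6,1,72,16,0,0,-0.9]'

```text
t: 9.05
ee_pos: [0.4786, -0.1737, 0.1707]
tcp_rot: [2.884, -0.002, 1.83]
force: [-0.1, 0.6, -3.2]
grip_width: 0.01
```

Request:
play_rows --moves '[0,25,0,0,0,-0.3,1,50,0,0,0,-0.6,1,75,0,0,0,-0.9,2,100,0,0,0,-1.2,2,125,0,0,0,-1.5]'

```text
t: 9.68
ee_pos: [0.4801, -0.0485, 0.1708]
tcp_rot: [2.884, -0.002, 1.804]
force: [-0.7, -0.7, -3.3]
grip_width: 0.0096
```

Request:
play_rows --moves '[0,25,0,0,0,-0.3,1,50,0,0,0,-0.6,1,74,0,0,0,-0.9,2,92,0,0,0,-1.2,2,102,0,0,0,-1.2]'

```text
t: 10.3
ee_pos: [0.4819, 0.0533, 0.1708]
tcp_rot: [2.884, -0.001, 1.785]
force: [-0.2, 0.1, -2.6]
grip_width: 0.0096
```

```bash
python3 - <<'E'
from h import *
b=np.load("S.npz")["bin"];delta(pour(b,0,-.02,.135))
o=bot.get_obs();print(o["t"],o["joint_pos"],o["force"],o["ft_torque"])
W=bot.read_camera("wrist")
c=bot.read_camera("scene")[120:360,180:440]
cv2.imwrite("pics/s5.png",np.hstack([cv2.resize(c,(400,370)),cv2.resize(W,(400,300))[:,:].copy().__class__((370,400,3),np.uint8)*0+cv2.resize(W,(400,370))]))
E
```

```text
d [-0.9  9.9  2.4] w [-0.03 -0.2  -0.27] target [0.481 0.063 0.173]
10.3 [-0.41226778  0.36719205  0.3405748   2.25574322 -0.49572341  0.315841
  0.5611811 ] [-0.21460772  0.13597991 -2.58091891] [-0.15371269  0.68814051 -0.03845742]
```

View pics/s5.png

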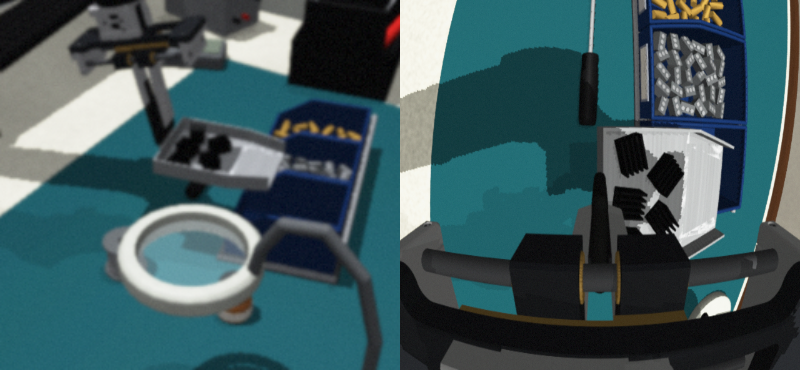

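Request:
play_rows --moves '[0,5,1,0,0,-0.1,-1,10,2,0,0,-0.3,1,10.5,4,-0.6,2.9,-0.3,5,11,6.5,-1.3,5.9,-0.3,10.5,12,11.5,-2.5,11.7,-0.3]'

```text
t: 11.02
ee_pos: [0.4925, 0.0626, 0.1833]
tcp_rot: [3.095, -0.0, 1.775]
force: [0.8, 0.6, -4.2]
grip_width: 0.0093
```

Request:
play_rows --moves '[4,1,2.5,-0.6,2.9,0,8.5,2,5.5,-1.2,5.8,0,13,3,8,-1.9,8.8,0,18,4,11,-2.5,11.7,0,18,4,11,-2.5,11.7,0]'

```text
t: 11.65
ee_pos: [0.5131, 0.0671, 0.1936]
tcp_rot: [-2.985, 0.002, 1.777]
force: [-0.7, 0.1, -3.1]
grip_width: 0.0097
```

```bash
python3 - <<'E'
from h import *
b=np.load("S.npz")["bin"];delta(pour(b,24,-.02,.09));delta(pour(b,40,-.02,.075));delta(pour(b,56,-.02,.075))
o=bot.get_obs();print(o["t"],o["joint_pos"],o["force"],o["ft_torque"])
E
```

```text
d [-2.8  2.3 -0.4] w [0.09 0.13 0.19] target [0.51  0.069 0.193]
 d [30.3  9.4 18.7] w [-3.21 15.78  0.18] target [0.543 0.076 0.212]
 d [71.2 18.1 42.1] w [-6.51 31.44  0.16] target [0.584 0.085 0.236]
11.65 [-0.52091355  0.59149593  0.52714552  1.75858032 -0.30071454  1.03737869
  0.33437756] [-0.66419308  0.09320345 -3.10706747] [-0.00466961 -0.06329334 -0.05695825]
```

Request:
play_rows --moves '[4.5,2.5,3,-0.6,3.2,0,10,4,6.5,-1.3,6.4,0.1,16.5,6,10.5,-2,9.6,0.1,23,7.5,14.5,-2.6,12.7,0.2,30,9,18.5,-3.2,15.8,0.2]'

```text
t: 12.28
ee_pos: [0.5417, 0.0759, 0.2125]
tcp_rot: [-2.702, -0.001, 1.78]
force: [-0.2, 0.1, -3.4]
grip_width: 0.0097
```

Request:
play_rows --moves '[8,1.5,4,-0.7,3.2,0,16,3.5,8.5,-1.4,6.4,0,24,5,13,-2,9.5,0,32,7,18,-2.7,12.6,0,41,9,23,-3.3,15.7,0]'

```text
t: 12.9
ee_pos: [0.5829, 0.0855, 0.2348]
tcp_rot: [-2.422, -0.0, 1.78]
force: [0.8, 0.6, -3.5]
grip_width: 0.0096
```

Request:
play_rows --moves '[0,0,0,0,0,0,0,0,0,0,0,0,0,0,0,0,0,0,0,0,0,0,0,0,0,0,0,0,0,0]'

```text
t: 13.52
ee_pos: [0.5824, 0.0851, 0.2357]
tcp_rot: [-2.422, -0.001, 1.78]
force: [-0.1, 0.0, -2.9]
grip_width: 0.01
```

```bash
python3 - <<'E'
from h import *
b=np.load("S.npz")["bin"];delta(pour(b,56,-.02,.075))
o=bot.get_obs();print(o["t"],o["joint_pos"],o["force"],o["ft_torque"])
c=bot.read_camera("scene")[100:300,220:440];T=bot.read_camera("top")[150:300,200:360];W=bot.read_camera("wrist")
cv2.imwrite("pics/s6.png",np.hstack([cv2.resize(c,(270,300)),cv2.resize(T,(260,300)),cv2.resize(W[100:460,150:510],(270,300))]))
E
```

```text
d [ 2.  0. -0.] w [-0.05 -0.15  0.  ] target [0.584 0.085 0.236]
13.525 [-0.31523125  1.02451665  0.34144568  0.88654462 -0.1841749   1.9803622
  0.17671086] [-0.0509928   0.02674065 -2.94412129] [ 0.16091817 -0.93041062  0.01465309]
```

View pics/s6.png

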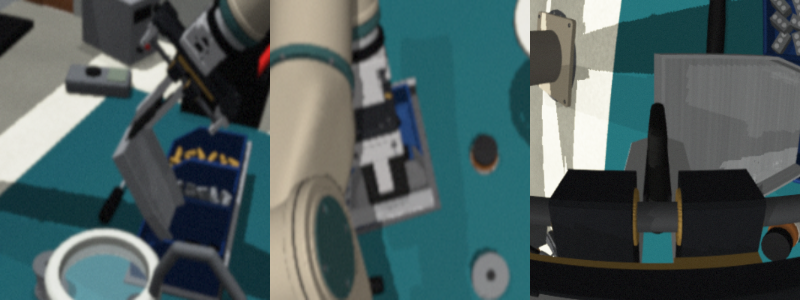

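The tray floor shows bare in the wrist view and the lip is inside the empty bin. Joint 6 is at its limit, so I'm tipping back now.

Request:
play_rows --moves '[-9,-2,-5,0.6,-3.1,0,-17,-4,-10,1.3,-6.2,0,-25,-5.5,-14.5,1.9,-9.3,0,-33,-7,-19,2.6,-12.5,0,-41,-9,-23,3.3,-15.7,0]'

```text
t: 14.3
ee_pos: [0.5411, 0.0759, 0.2125]
tcp_rot: [-2.704, -0.001, 1.78]
force: [-0.2, 1.2, -2.3]
grip_width: 0.0097
```

Request:
play_rows --moves '[-7,-1.5,-4,0.7,-3.2,0,-14,-3,-8,1.3,-6.4,0,-21,-4.5,-12,2,-9.6,0,-27,-6,-15.5,2.6,-12.8,0,-33,-7,-18.5,3.3,-15.7,0]'

```text
t: 14.92
ee_pos: [0.5077, 0.0688, 0.1941]
tcp_rot: [-2.983, -0.001, 1.78]
force: [-0.4, -0.4, -2.3]
grip_width: 0.0095
```

Request:
play_rows --moves '[-7,-2,-4,1,-4.8,0,-14,-3,-8,2,-9.4,0,-20,-4,-12,3,-14,0,-25,-5,-16,4,-18.7,0,-29,-6,-20,5,-23.4,0]'

```text
t: 15.55
ee_pos: [0.4784, 0.0629, 0.1741]
tcp_rot: [2.882, -0.001, 1.781]
force: [0.1, 0.1, -2.8]
grip_width: 0.0099
```

```bash
python3 - <<'E'
from h import *
b=np.load("S.npz")["bin"];S=np.load("S.npz");t=S["tray"];delta(pour(b,0,-.02,.135))
Rt=Ro.from_euler("z",t[2]);back=lambda d,z:np.array([t[0],t[1],z])+Rt.apply([-d,0,0])
for d,z in((.078,.134),(.03,.06),(.004,.003)): delta(tool_target(back(d,z),t[2]),str(d))
o=bot.get_obs();print(o["t"],o["joint_pos"])
f=[]
for k in range(6): W=bot.read_camera("wrist");f.append(bot.get_obs()["force"][2])
print(np.mean(f))
c=bot.read_camera("scene")[100:300,220:440];T=bot.read_camera("top")[150:300,200:360]
cv2.imwrite("pics/s7.png",np.hstack([cv2.resize(c,(270,300)),cv2.resize(T,(260,300)),cv2.resize(W[100:460,150:510],(270,300))]))
E
```

```text
d [ 2.5  0.2 -1. ] w [-0.03 -0.09 -0.06] target [0.481 0.063 0.173]
0.078 d [   6.1 -313.7    0.5] w [-0.03 -0.09  3.43] target [ 0.485 -0.251  0.175]
0.03 d [  52.4 -300.9  -73.5] w [-0.03 -0.09  3.43] target [ 0.531 -0.238  0.101]
0.004 d [  77.4 -294.  -130.5] w [-0.03 -0.09  3.43] target [ 0.556 -0.231  0.044]
15.55 [-0.3713968   0.34877908  0.24752853  2.25791499 -0.34415586  0.30158665
  0.37783611]
-2.5386487720580018
```

View pics/s7.png

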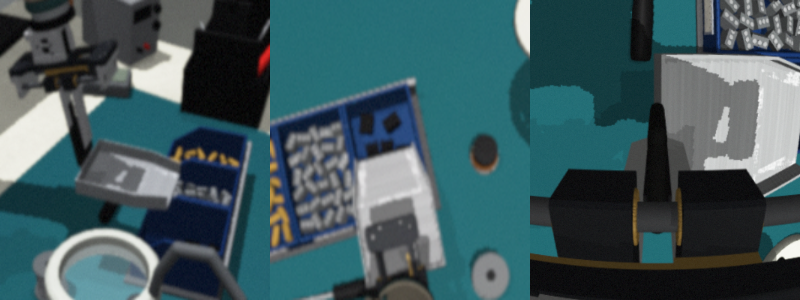

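The tray is empty and the sinks are in the bin at (380,125) of the top crop. Returning by the reverse path.

Request:
play_rows --moves '[0,-15,0,0,0,0.2,0,-45,0,0,0,0.5,0,-80,0,0,0,0.9,0,-115,0,0,0,1.3,0,-150,0,0,0,1.7]'

```text
t: 16.58
ee_pos: [0.4803, -0.0883, 0.174]
tcp_rot: [2.883, -0.001, 1.811]
force: [0.3, 0.5, -2.7]
grip_width: 0.0096
```

Request:
play_rows --moves '[0,-35,0,0,0,0.4,0,-70,0,0,0,0.8,0,-105,0,0,0,1.1,2,-140,0,0,0,1.5,4,-162,0,0,0,1.7]'

```text
t: 17.2
ee_pos: [0.484, -0.252, 0.1739]
tcp_rot: [2.884, 0.001, 1.838]
force: [0.6, 0.2, -2.9]
grip_width: 0.0099
```

```bash
python3 - <<'E'
from h import *
t=np.load("S.npz")["tray"]
Rt=Ro.from_euler("z",t[2]);back=lambda d,z:np.array([t[0],t[1],z])+Rt.apply([-d,0,0])
for d,z in((.078,.134),(.03,.03),(.004,.008),(.004,.002)): delta(tool_target(back(d,z),t[2]),str(d))
E
```

```text
0.078 d [0.5 1.2 0.8] w [ 0.08 -0.14  0.17] target [ 0.485 -0.251  0.175]
0.03 d [  46.8   14.  -103.2] w [ 0.08 -0.14  0.17] target [ 0.531 -0.238  0.071]
0.004 d [  71.8   21.  -125.2] w [ 0.08 -0.14  0.17] target [ 0.556 -0.231  0.049]
0.004 d [  71.8   21.  -131.2] w [ 0.08 -0.14  0.17] target [ 0.556 -0.231  0.043]
```

Request:
play_rows --moves '[6,2,-15,0,0,0,16,5,-38,0,0,0,27,8,-62,0,0,0,37,11,-84,0,0,0,47,14,-103,0,-0.1,0.2]'

```text
t: 17.82
ee_pos: [0.5309, -0.2327, 0.069]
tcp_rot: [2.883, -0.002, 1.846]
force: [0.6, -0.6, -2.6]
grip_width: 0.0099
```

Request:
play_rows --moves '[7,2,-6,0,0,0,13,4,-12,0,0,0,19,5.5,-17,0,0,0,24,7,-20,0,0,0,25,7,-22,0,0,0]'

```text
t: 18.45
ee_pos: [0.5561, -0.228, 0.0491]
tcp_rot: [2.881, 0.0, 1.844]
force: [0.2, 0.7, -2.6]
grip_width: 0.01
```

Request:
play_rows --moves '[0,0,-2,0,0,0,0,0,-4,0,0,0,0,0,-5,0,0,0,0,0,-5,0,0,0]'

```text
t: 18.95
ee_pos: [0.5554, -0.2282, 0.0439]
tcp_rot: [2.882, -0.0, 1.843]
force: [0.2, -0.7, -2.5]
grip_width: 0.0096
```

Request:
play_rows --moves '[0,-1.5,-0.5,0,0,0,0,-3,-1,0,0,0,0,-3,-1.5,0,0,0,0,-3,-1.5,0,0,0]'

```text
t: 19.45
ee_pos: [0.5557, -0.2311, 0.0428]
tcp_rot: [2.881, 0.0, 1.844]
force: [-1.3, 0.1, 2.2]
grip_width: 0.0095
```

Request:
play_rows --moves '[0,0,-0.7,0,0,0,0,0,-1.4,0,0,0,0,0,-1.4,0,0,0]'

```text
t: 19.82
ee_pos: [0.5557, -0.2311, 0.0427]
tcp_rot: [2.881, 0.0, 1.844]
force: [-7.9, 1.9, 14.8]
grip_width: 0.0096
```

Request:
play_rows --moves '[0,0,0.7,0,0,0,0,0,1,0,0,0,0,0,1,0,0,0]' --squeeze 10

```text
t: 20.2
ee_pos: [0.5557, -0.2311, 0.0427]
tcp_rot: [2.881, -0.0, 1.843]
force: [-3.9, 0.4, 6.5]
grip_width: 0.0101
```

Request:
play_rows --moves '[0,0,0,0,0,0,0,0,0,0,0,0,0,0,0,0,0,0,0,0,0,0,0,0]' --fingers 46

```text
t: 20.7
ee_pos: [0.5556, -0.2311, 0.0419]
tcp_rot: [2.882, -0.0, 1.844]
force: [-0.3, -0.7, -0.2]
grip_width: 0.0448
```

Request:
play_rows --moves '[-3,-1,8,0,0,0,-7,-2,22,0,0,0,-12,-3,42,0,0,0,-18,-5,65,0,0,0,-24,-6,90,0,0,0]'

```text
t: 21.32
ee_pos: [0.5311, -0.2373, 0.1337]
tcp_rot: [2.881, 0.0, 1.843]
force: [-0.2, -0.6, 0.8]
grip_width: 0.0461
```

Request:
play_rows --moves '[-10,0,25,0,0,0,-25,30,40,0,0,0,-40,80,50,0,0,0,-50,130,50,0,0,0,-50,160,50,0,0,0]'

```text
t: 21.95
ee_pos: [0.4803, -0.0748, 0.1832]
tcp_rot: [2.881, -0.001, 1.845]
force: [-0.5, -0.1, -0.3]
grip_width: 0.046
```

```bash
python3 - <<'E'
from h import *
im={};M={}
S=np.load("S.npz")
fill=lambda m:cv2.morphologyEx(m.astype(np.uint8),cv2.MORPH_CLOSE,np.ones((15,15)))>0
for c in C:
    im[c]=bot.read_camera(c)
    for n in("tray","lamp"):
        M[n,c]=fill(bot.trace(c,n)[0]["region"]);print(c,n,M[n,c].sum())
    for n in("dispenser","solder","flux_jar","screwdriver","sink0"):
        print(c,n,[(np.round(d["point"],3).tolist(),round(d["p"],2)) for d in bot.find_in(c,n)])
ig={c:cv2.dilate(M["lamp",c].astype(np.uint8),np.ones((5,5)))>0 for c in C}
print(fit({c:M["tray",c] for c in C},ig,TRAY,S["tray"],.002),S["tray"])
o=bot.get_obs();print(o["t"],o["ee_pos"],o["force"])
cv2.imwrite("pics/end.png",np.hstack([cv2.resize(im["scene"][120:420,120:440],(400,375)),cv2.resize(im["top"][120:320,200:470],(400,375),interpolation=cv2.INTER_CUBIC)]))
E
```

```text
scene tray 5836
scene lamp 12504
scene dispenser [([0.51, -0.37, 0.079], 0.59)]
scene solder [([0.489, -0.088, 0.052], 0.86)]
scene flux_jar [([0.685, -0.082, 0.021], 0.49)]
scene screwdriver [([0.489, 0.154, 0.028], 0.6)]
scene sink0 [([0.696, -0.362, 0.018], 0.78)]
top tray 1958
top lamp 4917
top dispenser [([0.491, -0.342, 0.093], 0.76)]
top solder [([0.561, 0.042, 0.002], 0.45), ([0.486, -0.056, 0.051], 0.43)]
top flux_jar [([0.661, -0.065, 0.058], 0.65), ([0.716, 0.095, 0.03], 0.24), ([0.492, -0.344, 0.094], 0.2)]
top screwdriver [([0.478, 0.16, 0.025], 0.66), ([0.616, -0.209, 0.006], 0.42), ([0.488, -0.056, 0.052], 0.27)]
top sink0 [([0.675, 0.129, 0.02], 0.64), ([0.717, 0.097, 0.028], 0.64), ([0.675, 0.103, 0.02], 0.61), ([0.666, 0.076, 0.019], 0.6), ([0.716, 0.14, 0.027], 0.53), ([0.661, -0.065, 0.058], 0.16)]
(array([ 0.63592891, -0.20895862,  0.2754242 ]), np.float64(0.09599062725654817)) [ 0.63977739 -0.20779296  0.27035666]
22.75 [ 0.48151521 -0.07723662  0.1819352 ] [ 0.03827332 -0.08515191 -0.24430141]
```

View pics/end.png

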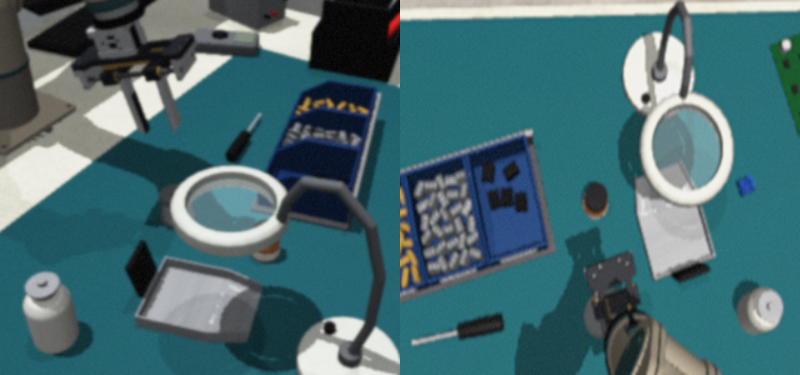

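All five sinks are in the bin (top crop, around (505,185)), and the tray is flat and empty with its front under the lens. Nothing else has moved, and the robot is clear.

```bash
python3 -c "
from station import bot
print(bot.job_done())"
```

```text
the job is handed in; nothing more can be done
None
```

All five heat sinks are in the empty bin, and the tray is back flat on the mat with its front half under the lens. I let go of it and handed the job in at about 23 s.

**Last checks**
- The top camera found all five sinks inside the bin and none on the mat.
- The fitted tray pose is about 4 mm and 0.3° from where it started.
- The scene camera put the dispenser, solder reel, flux jar and screwdriver within 3 mm of where they were. The lamp was not re-measured, but the last picture shows nothing amiss.
- The reported force on the tool stayed within about 17 N, the highest being when the tray was pressed onto the mat. I saw no contact with the magnifier.

**What disagreed or was marginal**
- **Joint 6:** at the full tip, joint 6 read 1.9804 rad, just over its stated limit of 1.98. No fault was reported.
- **Solder reel:** the top camera's best guess for the reel was a false one at the end, and its second guess was 14 mm off because the gripper was partly in the way. I relied on the scene camera, which showed it within 4 mm of its start.

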